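# Stack lens spacers on a mandrel and pin the keeper

## Robot

A 6-joint arm with a two-finger parallel gripper is mounted at the origin on the work surface. World frame = base frame: x ahead of the robot, y to its left, z up, the work surface at z = 0. Lengths are in m, angles in rad, forces in N, time in s.
With the tool pointing down it reaches from about 0.425 to 0.95 m from the base axis. Payload 14.7 kg.
Tool frame: the origin (TCP) lies on the centre line of the jaws, within the pads' length; the fingertips stand tip_reach ahead of it and the grasp point (between the pads) lies 8 mm behind it (tip_reach is the distance from the TCP to the fingertips, in m); z points along the fingers, y is the direction in which the jaws open and shut (so a half turn about z gives the same grasp; the last joint's range is limited). The gripper opens to 85 mm and grips with 20 to 120 N. Pads are 22 mm wide; open, the fingers measure 114 mm over their backs; the gripper's body (76 mm by 85 mm) begins 54 mm behind the grasp point. The pads swing forward as they close: fully open they stand 13 mm farther back than shut.
Start: joints at [1.132, 0.48, 1.596, -0, 1.065, -0.047], TCP at [0.248, 0.601, 0.242] pointing down, gripper open.
Joint ranges: [-2.75, 2.75], [-0.82, 2.05], [0.23, 2.67], [-1.56, 4.7], [0.09, 2.69], [-2.92, 2.92]. Speed limits (rad/s): [1.89, 1.89, 2.39, 3.01, 3.01, 3.01].

## Interface

Orientations are given as a rotation vector (axis times angle).
In Python, from cell import movep, servo_line, move_j, open_gripper, clamp, sleep, solve_ik, get_obs, grab_frame, calibration, Unreachable, job_done, tip_reach gives the robot as it stands. Calls block until the motion is done:
- movep(position, orientation): joint-space move of the TCP to a pose.
- servo_line(position, v=0.15, ori=None): straight line of the TCP; ori=None keeps the orientation; v is the mean speed in m/s.
- move_j(angles): joint-space move.
- open_gripper() and clamp(force=None): open the fingers fully, or close them until they stop; force is the grip in N (None keeps the last).
- sleep(seconds).
- solve_ik(position, orientation): joint angles nearest the present ones, or None.
- get_obs(): the state.
- grab_frame(name): name is "side" or "top"; returns (picture, depth): 384x512x3 uint8, blue, green, red; 384x512 float32, m along the optical axis (not along the pixel's ray), 0 where there is no reading.
- calibration(name): a dict with "K" (3x3 intrinsics, pixels), "R" (3x3) and "t" (3): a world point X has camera coordinates R X + t. Camera axes: x right, y down, z forward; pixel columns grow to the right and rows downward; lengths in m; the calibration is good to about 2 mm. A picture is of the moment at which its call begins. calibration takes no time and is no camera call.
A pose or a line that the arm cannot do raises Unreachable and nothing moves.
- job_done(): hands the job in, once; it reports no verdict.
The state is a dict: "t": time; "joint_pos": joint angles; "joint_velocities": joint speeds; "joint_torque": joint torques, N m; "ee_pos": TCP position; "eef_rot": TCP orientation; "ft_force": force on the tool from outside, world axes, zero at the start; "wrist_torque": the same for the moment, N m; "gripper_width": opening from 0.0 (shut) to 1.0 (fully open).
Only numpy, scipy, OpenCV 4.12 (cv2) and the standard library are available. Lean on these libraries where they do the work, as an engineer would, in place of code of your own. Each camera call takes 0.05 s, during which the arm holds its last target.

## Task

Thread the three metal spacers onto the upright steel arbor of the blue fixture in order of size: the widest first, right down on the base, then the middle one, then the narrowest, each lying flat on the one below. Then swing the yellow keeper arm round over the stack until its hole lines up with the hole in the top of the arbor, and push the red-headed pin down through both until its head rests on the arm. Leave the glass blank, the jar, the plug gauge and the tweezers where they are.

Things in the scene. Friction and masses are not known exactly. Their poses are not given: they have to be found in the camera images.
- fixture: Blue fixture, fixed; origin on the arbor's axis at bench level, z up, +x towards the hinge post (22 mm dia., axis at x 72, y 0 mm). Base 10 mm thick, x -48 to 102, y -42 to 42 mm. Arbor: steel, 22 mm dia. from 10 to 52 mm height, then a stepped nose (19.6, then 17.2 mm dia.) up to 58 mm; a hole 11.5 mm wide goes 30 mm down its axis.
- arbor_top (a point): Centre of the mouth of the hole in the arbor's top, 58 mm above the bench.
- keeper (a joint): Yellow bar, 28 mm wide, 60 to 68 mm above the bench, turning level about the hinge post and reaching 122 mm from its axis. At value a (rad) a point d mm from the hinge is at fixture x = 72 - d cos a, y = d sin a (mm): at 0 the holes line up; positive swings to +y. Starts at 1.35 to 2.1, range -0.6 to 2.4, no catch at 0, stays where left (friction 0.06 N m).
- keeper_knob (a point): Centre of the black upright round knob on the keeper arm, 16 mm in diameter, 26 mm high (68 to 94 mm above the bench), 104 mm from the hinge; this point is at 81 mm height.
- keeper_hole (a point): Centre of the hole in the keeper arm (11.5 mm wide, 72 mm from the hinge), at the arm's top face, 68 mm above the bench.
- large_mid (a point): Widest spacer: brass ring, outside diameter 62 mm, bore 25 mm, 14 mm high, 0.04 to 0.09 kg, lying flat on the bench. Point: its centre, half-way up.
- medium_mid (a point): Middle spacer: aluminium ring, outside diameter 50 mm, bore 25 mm, 14 mm high, 0.04 to 0.09 kg, lying flat on the bench. Point: its centre, half-way up.
- small_mid (a point): Narrowest spacer: copper ring, outside diameter 38 mm, bore 25 mm, 14 mm high, 0.04 to 0.09 kg, lying flat on the bench. Point: its centre, half-way up.
- pin_head (a point): Retaining pin standing in its white block: round red head 16 mm in diameter and 20 mm high on a steel shank 9 mm in diameter and 36 mm long with a tapered end. Point: the centre of the head, 46 mm above the shank's end; z up along the pin. In the block the head's underside rests 44 mm above the bench.
- pin_block: White block 40 x 40 x 44 mm, fixed, that holds the pin in a hole 11.5 mm wide and 38 mm deep in the middle of its top; origin under its centre.
- blank_center (a point): Bystander: green glass blank, a solid disc 46 mm in diameter and 12 mm high; point: its centre.
- jar: Bystander: closed amber jar, 40 mm in diameter, 70 mm high; origin under its centre.
- gauge: Bystander: steel plug gauge standing on end, foot 24 mm in diameter, 40 mm high; origin under its centre.
- tweezers: Bystander: steel tweezers lying flat, about 120 mm long, 6 mm high; origin under the middle.
Not all that is in view belongs to the job. Leave any pink look-alike of the part that bears small_mid alone.

How it is judged:
On the way, in this order (a step that is already met when the one before it is completed fails the run):
1. the widest spacer lies on the base, on the arbor (horizontal distance between large_mid and arbor_top below 0.004 m and z of large_mid in the frame of fixture between 0.014 and 0.02 m), for 0.2 s.
2. the middle spacer lies on the widest (all of step 1 and horizontal distance between medium_mid and arbor_top below 0.004 m and z of medium_mid in the frame of fixture between 0.028 and 0.034 m), for 0.2 s.
3. the narrowest spacer lies on the middle one (all of step 2 and horizontal distance between small_mid and arbor_top below 0.004 m and z of small_mid in the frame of fixture between 0.042 and 0.048 m), for 0.2 s.
4. the keeper arm's hole is over the arbor's, the stack still in place (all of step 3 and value of joint keeper between -0.045 and 0.045 rad), for 0.2 s.
5. the pin is fully home through both holes (value of joint keeper between -0.045 and 0.045 rad and horizontal distance between pin_head and arbor_top below 0.004 m and z of pin_head in the frame of fixture below 0.081 m and angle between pin_head's own z axis and vertical below 0.1 rad), for 0.2 s.
At the end, for the whole second after the job is handed in: Widest, middle and narrowest spacer lie in this order up the arbor, each within 4 mm of its axis and 3 mm of its height (centres 17, 31, 45 mm above the bench); keeper within 0.045 rad of lined up; pin within 4 mm of the axis, 0.1 rad of upright, its head within 3 mm of resting on the arm (all of step 3 and all of step 5); the robot touches nothing.
It fails at once if a bystander (glass blank, jar, plug gauge or tweezers) was moved more than 30 mm (distance of any of blank_center, jar, gauge, tweezers from where it was at the start of the episode above 0.03 m).
It also fails if it takes over 72 s, if anything falls off the work surface, if the arm or the gripper's body presses on something with over 40 N, if the wrist force passes 120 N, or if a joint passes its speed limit or range.

## Working session

There is one attempt and no reset: what is moved stays moved. The work goes in short steps, each a Python script; the robot and the scene stay as the last script left them, time stands still between calls to the robot, and variables do not carry over. Pictures are saved under pics/ and viewed, and the job is handed in when it is done.

```bash
ls; mkdir -p pics
python3 - <<'E'
from cell import *
import cv2,numpy as np
o=get_obs();print(o['t'],o['ee_pos'],o['eef_rot'],o['gripper_width'],tip_reach)
for n in ('top','side'):
    p,d=grab_frame(n);cv2.imwrite(f'pics/{n}0.png',p);np.save(f'{n}0.npy',d)
    c=calibration(n);print(n,c['K'].tolist(),(-c['R'].T@c['t']).round(3),c['R'].round(3).tolist())
E
```

```text
pics
0.0 [0.24801455 0.6004054  0.24168384] [-6.11344500e-01 -3.08126257e+00  1.83808872e-03] 0.9996901881851117 0.011
top [[379.8899319785709, 0.0, 257.20764913677726], [0.0, 379.8899319785709, 186.51449260276843], [0.0, 0.0, 1.0]] [ 0.268 -0.032  1.182] [[-0.001, -1.0, -0.004], [-0.973, 0.002, -0.23], [0.23, 0.004, -0.973]]
side [[350.015408029278, 0.0, 258.1309861985284], [0.0, 350.015408029278, 192.0709236489759], [0.0, 0.0, 1.0]] [0.106 0.572 0.51 ] [[-0.826, -0.564, 0.009], [-0.295, 0.418, -0.859], [0.48, -0.713, -0.511]]
```

View pics/top0.png

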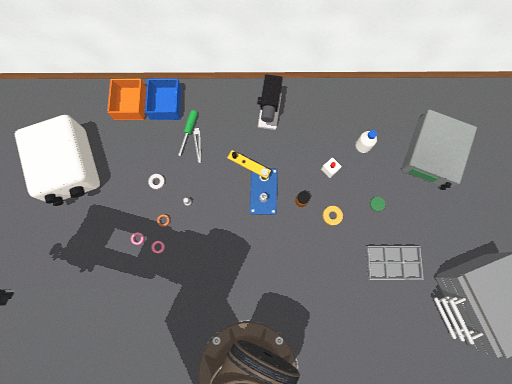

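View pics/side0.png

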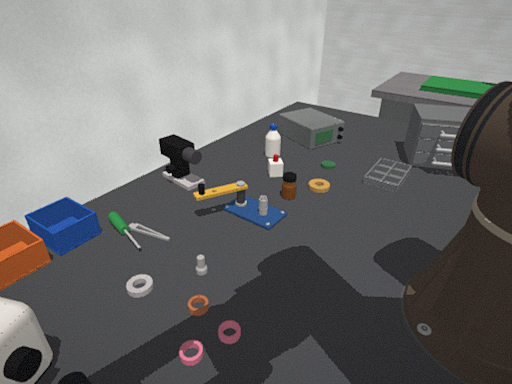

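The top view shows the brass ring (333,215), aluminium ring (156,181), copper ring (163,220) with pink decoys at (137,239) and (158,247). The fixture arbor is at (264,197), the hinge at (265,172), the knob at (235,155) and the pin at (333,165). Next I'll zoom in.

Run:
```python
import cv2,numpy as np
t=cv2.imread('pics/top0.png');s=cv2.imread('pics/side0.png')
f=lambda im,x,y,w,h,k:cv2.resize(im[y:y+h,x:x+w],None,fx=k,fy=k,interpolation=cv2.INTER_CUBIC)
cv2.imwrite('pics/tA.png',f(t,215,135,130,95,6))
cv2.imwrite('pics/tB.png',f(t,120,130,100,75*1+55,4))
cv2.imwrite('pics/sA.png',f(s,185,140,130,95,6))
```

```text
(no output)
```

View pics/tA.png

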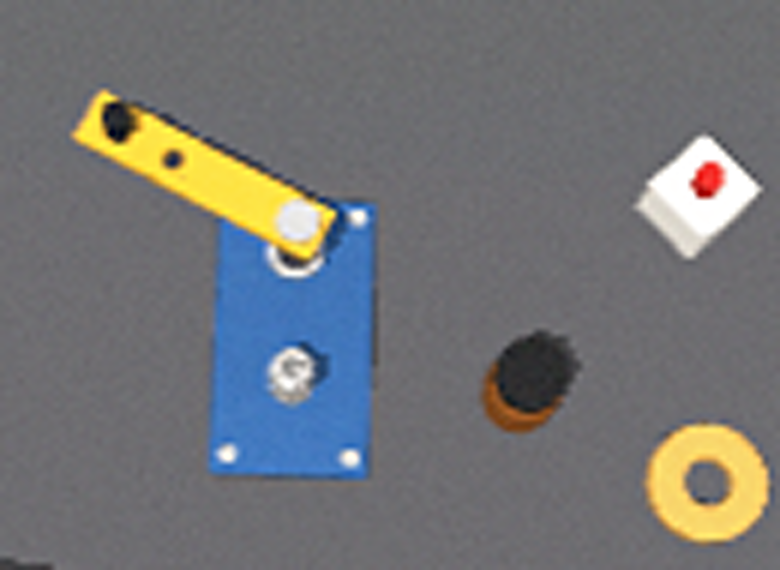

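View pics/sA.png

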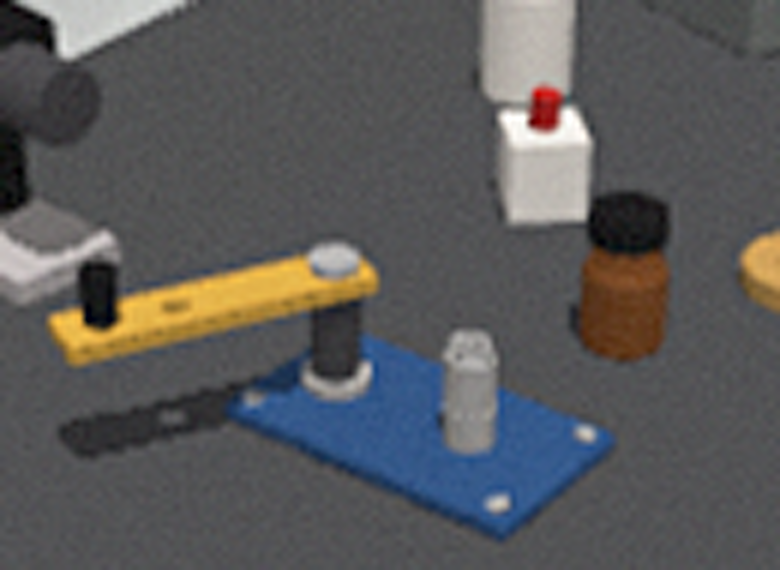

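View pics/tB.png

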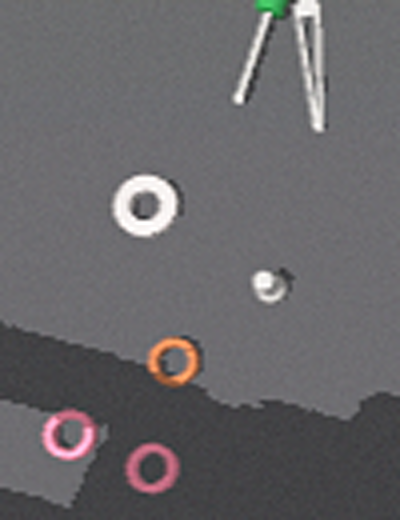

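```bash
cat > h.py <<'E'
import cv2,numpy as np
from cell import *
def ray(n,uv):
    c=calibration(n);C=-c['R'].T@c['t']
    d=c['R'].T@np.linalg.inv(c['K'])@np.array([uv[0],uv[1],1.]);return C,d
def p2w(n,uv,z):
    C,d=ray(n,uv);return C+d*(z-C[2])/d[2]
def w2p(n,X):
    c=calibration(n);q=c['K']@(c['R']@np.asarray(X,float)+c['t']);return q[:2]/q[2]
def tri(a,b):
    # closest point of two rays, gap
    (C1,d1),(C2,d2)=ray('top',a),ray('side',b)
    d1/=np.linalg.norm(d1);d2/=np.linalg.norm(d2)
    s=np.linalg.lstsq(np.c_[d1,-d2],C2-C1,rcond=None)[0]
    P,Q=C1+d1*s[0],C2+d2*s[1];return (P+Q)/2,np.linalg.norm(P-Q)
HS={'red':((0,150,90),(5,255,255)),'brass':((17,90,120),(25,200,255)),'copper':((6,110,80),(14,255,255)),
 'blue':((100,120,50),(125,255,255)),'green':((55,100,40),(85,255,255)),'yellow':((20,170,120),(30,255,255)),'white':((0,0,200),(180,40,255)),'black':((0,0,0),(180,255,45))}
def blob(im,col,near,r=30,hull=True):
    hsv=cv2.cvtColor(im,cv2.COLOR_BGR2HSV);m=cv2.inRange(hsv,*HS[col])
    if col=='red': m|=cv2.inRange(hsv,(172,150,90),(180,255,255))
    k=np.zeros_like(m);cv2.circle(k,tuple(int(v) for v in near),r,255,-1);m&=k
    cs,_=cv2.findContours(m,cv2.RETR_EXTERNAL,cv2.CHAIN_APPROX_NONE)
    c=max(cs,key=cv2.contourArea)
    f=np.zeros_like(m);cv2.drawContours(f,[cv2.convexHull(c) if hull else c],-1,255,-1)
    ys,xs=np.nonzero(f);return np.array([xs.mean(),ys.mean()]),cv2.minAreaRect(c),len(xs),c
E
python3 - <<'E'
from h import *
I={n:cv2.imread(f'pics/{n}0.png') for n in('top','side')}
np.set_printoptions(precision=4,suppress=True)
for nm,col,t,s,z,r in [('large','brass',(333,215),(319,185),.007,18),('medium','white',(156,181),(140,286),.007,18),('small','copper',(163,220),(198,305),.007,15),
   ('pin','red',(333,165),(276,158),.054,9)]:
    a=blob(I['top'],col,t,r);b=blob(I['side'],col,s,r)
    P,g=tri(a[0],b[0])
    print(nm,a[0],a[2],b[0],b[2],'top',p2w('top',a[0],z)[:2],'side',p2w('side',b[0],z)[:2],'tri',P,g)
for n in I:
    a=blob(I[n],'blue',(264,195) if n=='top' else (256,210),45)
    c=cv2.convexHull(a[3]);q=cv2.approxPolyDP(c,3,True)[:,0]
    print(n,[(v.tolist(),p2w(n,v,.01)[:2].round(4).tolist()) for v in q],a[1])
E
```

```text
large [332.2853 215.0601] 333 [318.9228 184.9846] 259 top [ 0.4539 -0.2614] side [ 0.4562 -0.2652] tri [ 0.4539 -0.2607  0.0097] 0.0009252695245726719
medium [155.8495 181.0269] 186 [148.1915 281.1915] 47 top [0.5644 0.2963] side [0.5621 0.2771] tri [0.5554 0.288  0.0217] 0.012580160183161928
small [163.0315 220.    ] 127 [197.962  304.8587] 368 top [0.4391 0.2663] side [0.4418 0.2653] tri [0.4396 0.2662 0.0091] 0.0016701631381732295
pin [332.0455 164.7273] 22 [275.4138 157.5862] 29 top [ 0.6034 -0.2587] side [ 0.6073 -0.2647] tri [ 0.6027 -0.2578  0.0578] 0.000848475266750155
top [([277, 169], [0.6026, -0.0907]), ([275, 214], [0.457, -0.0826]), ([250, 213], [0.4603, -0.0047]), ([252, 172], [0.5928, -0.0107])] ((263.3138732910156, 190.88685607910156), (26.287696838378906, 46.11829376220703), 1.548157811164856)
side [([223, 207], [0.6075, -0.0097]), ([246, 196], [0.5909, -0.0887]), ([286, 214], [0.4568, -0.0762]), ([267, 229], [0.4618, 0.0043])] ((254.2930908203125, 210.98277282714844), (60.6635856628418, 23.109935760498047), 23.198589324951172)
```

```bash
cat >> h.py <<'E'
from scipy.spatial.transform import Rotation as Ro
def ori(phi):
    c,s=np.cos(phi),np.sin(phi)
    return Ro.from_matrix(np.array([[-s,c,0],[c,s,0],[0,0,-1.]]).T).as_rotvec()
def best_phi(p,phi):
    B=[]
    for k in(-1,0,1,2):
        q=solve_ik(p,ori(phi+k*np.pi))
        if q is not None:B.append((abs(q[5]),phi+k*np.pi))
    return min(B)[1]
def st(m=''):
    o=get_obs();print(m,'t%.1f'%o['t'],np.round(o['ee_pos'],4),'F',np.round(o['ft_force'],1),'w %.3f'%o['gripper_width']);return o
def arbor(im,n,near,r):
    hsv=cv2.cvtColor(im,cv2.COLOR_BGR2HSV);m=((hsv[...,1]<100)&(hsv[...,2]>60)).astype(np.uint8)*255
    k=np.zeros_like(m);cv2.circle(k,near,r,255,-1);m&=k
    c=max(cv2.findContours(m,cv2.RETR_EXTERNAL,cv2.CHAIN_APPROX_NONE)[0],key=cv2.contourArea)
    f=np.zeros_like(m);cv2.drawContours(f,[cv2.convexHull(c)],-1,255,-1);ys,xs=np.nonzero(f)
    return np.array([xs.mean(),ys.mean()]),len(xs),(xs.min(),xs.max(),ys.min(),ys.max())
E
python3 - <<'E'
from h import *
np.set_printoptions(precision=4,suppress=True)
I={n:cv2.imread(f'pics/{n}0.png') for n in('top','side')}
r={}
for n,near,rad in(('top',(264,197),9),('side',(263,205),13)):
    a=r[n]=arbor(I[n],n,near,rad);print(n,a,'z34:',p2w(n,a[0],.034))
print(tri(r['top'][0],r['side'][0]))
# knob, hinge, keeper hole in top
k=blob(I['top'],'black',(235,155),6);print('knob',k[0],k[2],p2w('top',k[0],.081))
kk=blob(I['side'],'black',(201,189),9);print('knob',kk[0],kk[2],p2w('side',kk[0],.081),tri(k[0],kk[0]))
y=blob(I['top'],'yellow',(248,164),30);print('keeper',y[1],y[2])
# hinge cap
for n,nr,rd in(('top',(264.5,171.8),6),('side',(240.7,183),7)):
    a=arbor(I[n],n,tuple(int(v) for v in nr),rd);print('hinge',a,p2w(n,a[0],.070))
print('tip view z .068: top',p2w('top',(173/6+215-.4,159/6+135-.4),.068),'side',p2w('side',(176/6+185-.4,304/6+140-.4),.068))
E
```

```text
top (array([263.3492, 197.2381]), 63, (np.int64(260), np.int64(267), np.int64(193), np.int64(202))) z34: [ 0.5054 -0.0463  0.034 ]
side (array([264.157 , 202.7316]), 395, (np.int64(253), np.int64(276), np.int64(192), np.int64(215))) z34: [ 0.5109 -0.057   0.034 ]
(array([ 0.5038, -0.0461,  0.0422]), np.float64(0.00019297783883520154))
knob [234.  156.5] 6 [0.622  0.0428 0.081 ]
knob [200.6316 188.4386] 57 [0.633  0.0401 0.081 ] (array([0.6239, 0.0445, 0.0851]), np.float64(0.00712120667200209))
keeper ((248.63035583496094, 163.78778076171875), (43.79301834106445, 9.404498100280762), 27.47443199157715) 447
hinge (array([264.    , 171.2439]), 41, (np.int64(261), np.int64(267), np.int64(168), np.int64(174))) [ 0.5785 -0.0482  0.07  ]
hinge (array([240.3491, 181.1887]), 106, (np.int64(234), np.int64(247), np.int64(176), np.int64(186))) [ 0.588  -0.0606  0.07  ]
tip view z .068: top [0.6114 0.0146 0.068 ] side [0.6159 0.0117 0.068 ]
```

```bash
cat >> h.py <<'E'
def pick(xy,phi1,phi2,zg,F=40,zup=.16,regrasp=True):
    """descend, centre the part with two crossed grips, hold"""
    x,y=xy;p=[x,y,zup]
    phi=best_phi(p,phi1)
    movep(p,ori(phi));servo_line([x,y,zg],v=.2)
    clamp(25);a=st('grip1')
    if regrasp:
        open_gripper()
        f2=best_phi([x,y,zg],phi2);movep([x,y,zg],ori(f2));phi=f2
        clamp(F);st('grip2')
    return phi
E
python3 - <<'E'
from h import *
st()
d=np.deg2rad
phi=pick((.455,-.263),d(107),d(17),.010)
servo_line([.455,-.263,.13],v=.25);o=st('lift');print(np.rad2deg(phi),o['joint_pos'])
p,dd=grab_frame('top');cv2.imwrite('pics/t1.png',p)
p,dd=grab_frame('side');cv2.imwrite('pics/s1.png',p)
E
```

```text
t0.1 [0.2481 0.6004 0.2417] F [-1.  -0.8  0.5] w 1.001
grip1 t4.5 [ 0.4557 -0.2635  0.0115] F [-2.2  1.2 15.1] w 0.720
grip2 t6.7 [ 0.455  -0.263   0.0102] F [-1.6  0.8  5. ] w 0.694
lift t7.3 [ 0.455  -0.263   0.1302] F [ 0.9  0.4 -0.2] w 0.691
377.0 [-5.81768079e-01  4.58007755e-01  1.98700184e+00 -2.08818521e-05
  6.95924972e-01 -8.78334256e-01]
```

View pics/s1.png

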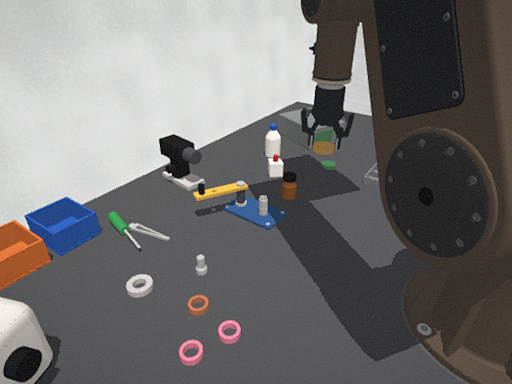

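View pics/t1.png

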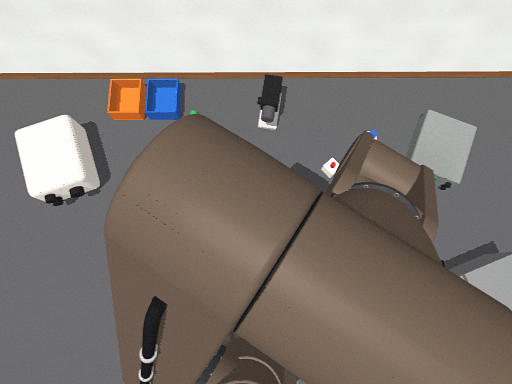

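Side view: the brass ring is in the jaws at (323,147). The arm hides most of the top view. Now over the arbor, using the held ring to calibrate the side view locally.

Run:
```python
from h import *
np.set_printoptions(precision=4,suppress=True)
p=[.505,-.046,.135];phi=best_phi(p,np.deg2rad(85))
servo_line([.455,-.263,.16],v=.3)
movep(p,ori(phi));o=st('over');print(np.rad2deg(phi),o['joint_pos'][5])
im,dd=grab_frame('side');cv2.imwrite('pics/s2.png',im)
im2,_=grab_frame('top');cv2.imwrite('pics/t2.png',im2)
cv2.imwrite('pics/s2z.png',cv2.resize(im[130:240,190:330],None,fx=5.5,fy=5.5,interpolation=cv2.INTER_CUBIC))
```

```text
over t9.8 [ 0.5049 -0.0462  0.1348] F [-0.9 -0.5 -1.1] w 0.692
-95.0 1.506750707469041
```

View pics/s2z.png

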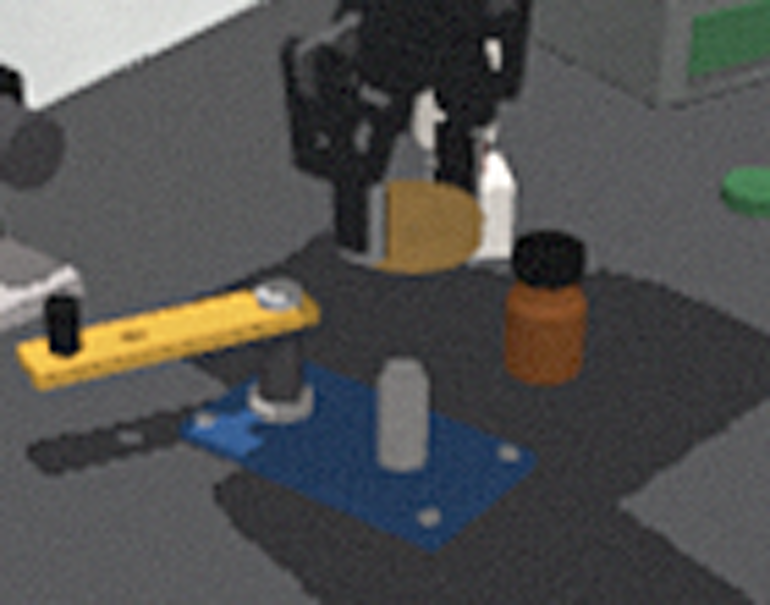

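View pics/t2.png

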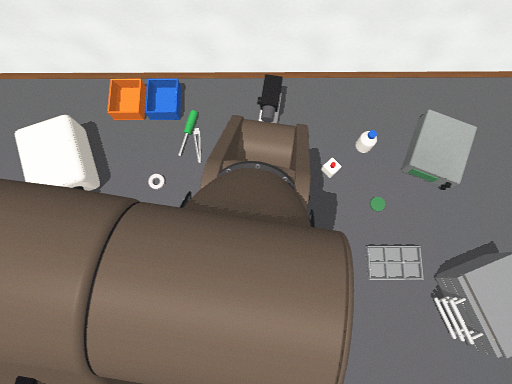

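Zoomed side view: the ring's right edge is at about x 484 in the crop and the arbor's centre at about 403, so they are near in line. I'll quantify this with extents.

```bash
cat >> h.py <<'E'
def cyl_ext(n,c,r,z0,z1):
    a=np.linspace(0,2*np.pi,180)
    P=[w2p(n,[c[0]+r*np.cos(t),c[1]+r*np.sin(t),z]) for z in(z0,z1) for t in a]
    P=np.array(P);return P[:,0].min(),P[:,0].max(),P[:,1].min(),P[:,1].max()
def edge(v,x0,thr=None):
    """subpixel crossing of profile v at mid level"""
    thr=(v.max()+v.min())/2 if thr is None else thr
    i=np.nonzero(np.diff(np.sign(v-thr)))[0]
    return [x0+k+(thr-v[k])/(v[k+1]-v[k]) for k in i]
E
python3 - <<'E'
from h import *
np.set_printoptions(precision=2,suppress=True)
im=cv2.imread('pics/s2.png');hsv=cv2.cvtColor(im,cv2.COLOR_BGR2HSV)
s=hsv[...,1].astype(float)
# ring: saturation profiles
for r in range(164,175,2): print('row',r,edge(s[r,268:286],268,100))
for c in range(262,277,3): print('col',c,edge(s[160:184,c],160,100))
print('pred ring',cyl_ext('side',(.5049,-.0462),.031,.1348-.0102,.1348+.0038))
# arbor
for r in range(200,214,2): print('arb row',r,edge(s[r,252:276],252,100))
v=hsv[...,2].astype(float)
for c in range(260,267,2): print('arb col',c,edge(s[190:204,c],190,100),edge(s[205:222,c],205,100))
print('pred arb',cyl_ext('side',(.505,-.046),.0086,.058,.0579),cyl_ext('side',(.505,-.046),.011,.010,.052))
print([p2w('side',(c,r),.058) for c,r in((263,197),(264,197),(263,198))])
for z in(.02,.04,.058):print(w2p('side',[.505,-.046,z]))
E
```

```text
row 164 [np.float64(274.1595744680851)]
row 166 [np.float64(275.69565217391306)]
row 168 [np.float64(276.67058823529413)]
row 170 [np.float64(276.8615384615385)]
row 172 [np.float64(276.7415730337079)]
row 174 [np.float64(276.5431034482759)]
col 262 [np.float64(162.53488372093022), np.float64(178.88235294117646)]
col 265 [np.float64(162.58695652173913), np.float64(179.46969696969697)]
col 268 [np.float64(162.8804347826087), np.float64(178.78)]
col 271 [np.float64(160.79268292682926), np.float64(178.2741935483871)]
col 274 [np.float64(163.42307692307693), np.float64(177.01923076923077)]
pred ring (np.float64(251.36334933361243), np.float64(277.7787344366625), np.float64(162.17359420647472), np.float64(179.5349722404165))
arb row 200 [np.float64(256.97777777777776)]
arb row 202 [np.float64(257.8375)]
arb row 204 [np.float64(257.8333333333333)]
arb row 206 [np.float64(257.8085106382979), np.float64(267.4942528735632), np.float64(271.9130434782609)]
arb row 208 [np.float64(257.76190476190476), np.float64(267.5253164556962)]
arb row 210 [np.float64(257.8481012658228), np.float64(267.3658536585366)]
arb row 212 [np.float64(257.87), np.float64(267.47286821705427)]
arb col 260 [] [np.float64(214.98958333333334)]
arb col 262 [] [np.float64(215.46666666666667)]
arb col 264 [] [np.float64(215.3939393939394)]
arb col 266 [] [np.float64(214.98850574712642)]
pred arb (np.float64(260.38514351696415), np.float64(267.36160267385895), np.float64(195.40573029502758), np.float64(199.09657994623515)) (np.float64(259.1992656228684), np.float64(268.276301720326), np.float64(196.95668358912528), np.float64(215.81329223737177))
[array([ 0.51, -0.05,  0.06]), array([ 0.51, -0.05,  0.06]), array([ 0.5 , -0.04,  0.06])]
[263.61 210.06]
[263.75 203.37]
[263.87 197.22]
```

```bash
cat >> h.py <<'E'
def insert(xy,z0,z1,step=.002,lim=6,v=.05,maxn=25,r=.0012):
    """go down with force watch; on contact back off and try offsets around. returns xy reached"""
    base=np.array(xy,float);cur=base.copy();n=0
    f0=np.array(get_obs()['ft_force']);z=z0
    sp=[(i,k) for k,m in((1,6),(2,8)) for i in np.arange(m)*2*np.pi/m]
    while z>z1+1e-6:
        zn=max(z-step,z1);servo_line([*cur,zn],v=v)
        o=get_obs();d=np.array(o['ft_force'])-f0
        if d[2]>lim:
            print('contact z%.4f'%zn,np.round(d,1),np.round(cur,4))
            if n>=len(sp) or n>=maxn: return cur,z,False
            servo_line([*cur,z+.001],v=v)
            a,k=sp[n];n+=1
            cur=base+k*r*np.array([np.cos(a),np.sin(a)])
            servo_line([*cur,z+.001],v=v)
        else:
            z=zn
    return cur,z,True
E
python3 - <<'E'
from h import *
servo_line([.5063,-.0470,.075],v=.15);st('pre')
r=insert((.5063,-.0470),.075,.050,step=.0025);print(r);st('in')
E
```

```text
pre t10.5 [ 0.5063 -0.0471  0.0752] F [ 0.2 -1.1 -0.8] w 0.691
(array([ 0.5063, -0.047 ]), 0.05, True)
in t13.0 [ 0.5069 -0.0471  0.0498] F [ 6.3 -1.7 -1.2] w 0.694
```

Run:
```python
from h import *
servo_line([.5075,-.0470,.048],v=.1);st('a')
servo_line([.5082,-.0470,.046],v=.1);st('b')
servo_line([.5082,-.0470,.0225],v=.08);st('c')
```

```text
a t13.2 [ 0.5071 -0.0469  0.0476] F [ 2.2 -1.5 -1.6] w 0.694
b t13.5 [ 0.5075 -0.0469  0.0457] F [ 0.7 -0.5  0.2] w 0.692
c t13.9 [ 0.5078 -0.0469  0.0221] F [ 0.1  0.  -0.1] w 0.691
```

Run:
```python
from h import *
for dx,dy in((0,.0022),(0,-.0022),(.0022,0),(-.0022,0)):
    servo_line([.5082+dx,-.0470+dy,.0225],v=.05);st((dx,dy))
    servo_line([.5082,-.0470,.0225],v=.05)
st()
```

```text
(0, 0.0022) t14.2 [ 0.5082 -0.0455  0.0226] F [ -2.2 -15.5  -9.5] w 0.688
(0, -0.0022) t14.7 [ 0.5083 -0.0491  0.0226] F [0.1 2.2 1.6] w 0.688
(0.0022, 0) t15.2 [ 0.5097 -0.0469  0.0223] F [-4.3  0.9  0.7] w 0.692
(-0.0022, 0) t15.7 [ 0.5066 -0.0471  0.0227] F [ 3.2 -0.6 -0.6] w 0.694
 t15.9 [ 0.5081 -0.047   0.0224] F [-0.4 -0.5 -0.2] w 0.687
```

Run:
```python
from h import *
servo_line([.5082,-.0474,.0212],v=.05);st('rel')
open_gripper();st('open')
servo_line([.5082,-.0474,.15],v=.3);st('up')
im,_=grab_frame('side');cv2.imwrite('pics/s3.png',im)
cv2.imwrite('pics/s3z.png',cv2.resize(im[130:240,190:330],None,fx=5,fy=5,interpolation=cv2.INTER_CUBIC))
d=np.deg2rad
phi=pick((.566,.295),d(103),d(13),.0130)
im,_=grab_frame('side');cv2.imwrite('pics/s4.png',im)
servo_line([.566,.295,.17],v=.3);st('lift')
```

```text
rel t16.2 [ 0.5079 -0.0474  0.021 ] F [-0.3 -0.2  0. ] w 0.689
open t16.5 [ 0.5082 -0.0474  0.0213] F [ 0.2 -0.7  0.4] w 1.002
up t17.1 [ 0.5085 -0.0474  0.1508] F [ 0.4 -0.2 -0.1] w 0.998
grip1 t21.0 [0.5666 0.2953 0.0143] F [-2.1 -1.6 11.9] w 0.570
grip2 t23.4 [0.566  0.295  0.0135] F [-2.7 -1.4  8.5] w 0.568
lift t24.1 [0.5659 0.295  0.1703] F [ 0.2 -0.3 -1.9] w 0.562
```

View pics/s3z.png

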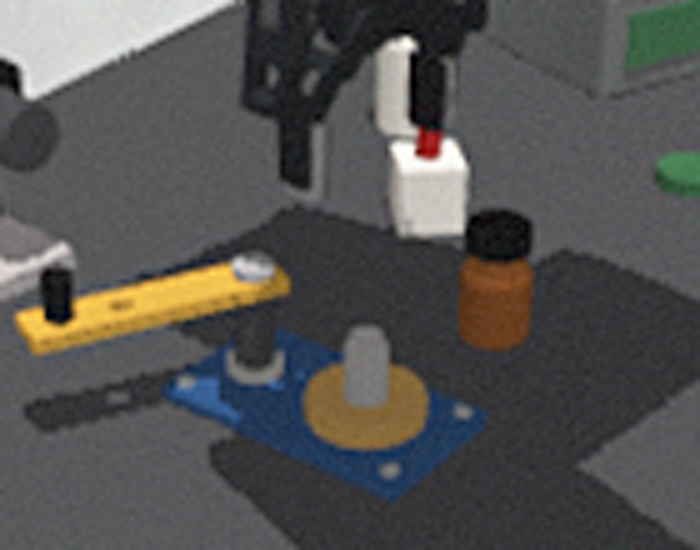

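View pics/s4.png

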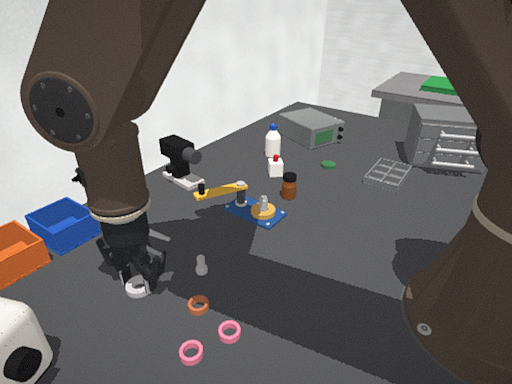

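Side view: the widest spacer lies flat on the base around the arbor (367,405 in the zoom), and the aluminium ring is in the jaws. Next, the medium ring.

Run:
```python
from h import *
A=(.5082,-.0474)
p=[*A,.10];phi=best_phi(p,np.deg2rad(85))
movep([*A,.13],ori(phi));servo_line([*A,.078],v=.2);st('pre')
r=insert(A,.078,.054,step=.006,v=.06);print(r);o=st('in')
if r[2]:
    servo_line([*r[0],.0388],v=.08);st('down')
```

```text
pre t25.9 [ 0.508  -0.0468  0.0779] F [ 0.7 -0.4 -0.6] w 0.564
(array([ 0.5082, -0.0474]), 0.054, True)
in t26.9 [ 0.5079 -0.0474  0.0536] F [-0.6 -0.8  0.1] w 0.561
down t27.2 [ 0.508  -0.0474  0.0383] F [ 0.1 -0.2 -0.1] w 0.566
```

Run:
```python
from h import *
A=(.5082,-.0474)
open_gripper();st('open')
servo_line([*A,.14],v=.3)
im,_=grab_frame('side');cv2.imwrite('pics/s5.png',im)
cv2.imwrite('pics/s5z.png',cv2.resize(im[130:240,190:330],None,fx=5,fy=5,interpolation=cv2.INTER_CUBIC))
d=np.deg2rad
phi=pick((.441,.265),d(108),d(18),.0155)
im,_=grab_frame('side');cv2.imwrite('pics/s6.png',im)
servo_line([.441,.265,.15],v=.3);st('lift')
```

```text
open t27.6 [ 0.5082 -0.0474  0.0389] F [ 0.6 -0.2 -0. ] w 0.998
grip1 t32.1 [0.4414 0.2652 0.0163] F [-2.  -0.4 12.8] w 0.433
grip2 t34.7 [0.441  0.265  0.0159] F [-2.3 -1.2 10.7] w 0.422
lift t35.3 [0.4411 0.2651 0.1505] F [-0.1 -0.2 -1.6] w 0.424
```

View pics/s5z.png

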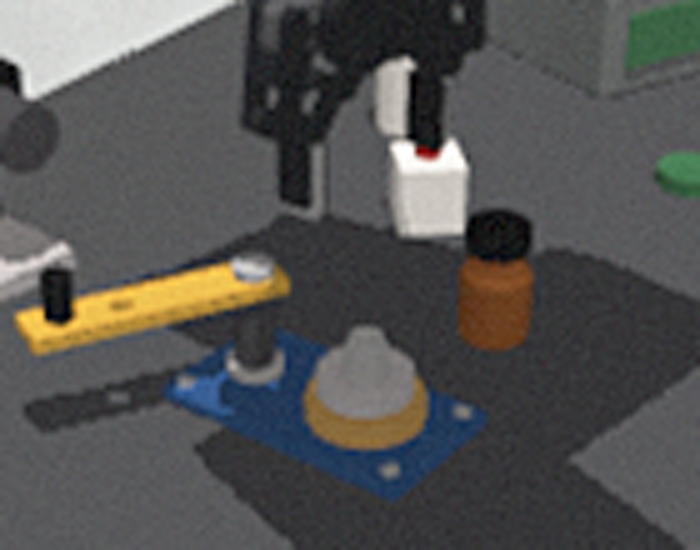

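View pics/s6.png

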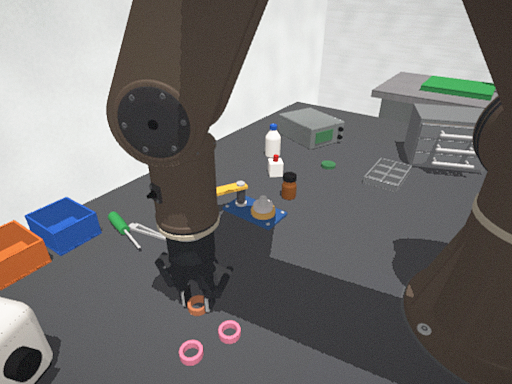

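Zoomed side view: the medium ring is seated on the large ring. Copper is in the jaws at (198,305), clear of the pink decoys. From the stored pictures (no clock cost) I'll get the fixture yaw and keeper angle.

Run:
```python
from h import *
np.set_printoptions(precision=4,suppress=True)
im=cv2.imread('pics/top0.png').astype(float);b=im[...,0]-im[...,2] # blue-red
def fit(P,z,n):
    W=np.array([p2w(n,p,z)[:2] for p in P]);l=cv2.fitLine(W.astype(np.float32),cv2.DIST_HUBER,0,.001,.001).ravel();
    if l[0]<0:l[:2]*=-1
    return W,l
R=[];L=[]
for r in range(174,211):
    v=b[r];e=edge(v[268:284],268,v[268:275].mean()/2)
    if e:R.append((e[-1],r))
for r in range(184,211):
    v=b[r];e=edge(v[243:258],243,v[252:258].mean()/2)
    if e:L.append((e[0],r))
for P in(R,L):
    W,l=fit(P,.01,'top');print(len(P),'yaw',np.rad2deg(np.arctan2(l[1],l[0])),l,np.std((W-l[2:])@[-l[1],l[0]]))
# keeper bar edges: yellow = red-blue
y=im[...,2]-im[...,0];U=[];D=[]
for c in range(238,258):
    k=y[140:185,c];e=edge(k,140,k.max()/2)
    if len(e)>=2:U.append((c,e[0]));D.append((c,e[-1]))
for P in(U,D):
    W,l=fit(P,.068,'top');print('bar',np.rad2deg(np.arctan2(l[1],l[0])),l,np.std((W-l[2:])@[-l[1],l[0]]))
```

```text
37 yaw -1.8276373 [ 0.9995 -0.0319  0.5209 -0.0879] 0.0004419567858876008
27 yaw -2.435807 [ 0.9991 -0.0425  0.5213 -0.0046] 0.0003035841567553896
bar 61.203087 [0.4817 0.8763 0.626  0.0096] 0.00036287896751911145
bar 62.201107 [0.4664 0.8846 0.5877 0.0021] 0.00034147072181531517
```

Run:
```python
from h import *
A=(.5082,-.0474)
p=[*A,.14];phi=best_phi(p,np.deg2rad(88))
movep([*A,.125],ori(phi));servo_line([*A,.082],v=.2);st('pre')
r=insert(A,.082,.0585,step=.006,v=.06);print(r);st('in')
if r[2]:
    servo_line([*r[0],.0550],v=.08);st('down')
    open_gripper();servo_line([*A,.14],v=.3);o=st('up')
    im,_=grab_frame('side');cv2.imwrite('pics/s7.png',im)
    cv2.imwrite('pics/s7z.png',cv2.resize(im[130:240,190:330],None,fx=5,fy=5,interpolation=cv2.INTER_CUBIC))
```

```text
pre t36.9 [ 0.5076 -0.0465  0.0817] F [ 0.4 -0.2 -0.2] w 0.422
(array([ 0.5082, -0.0474]), 0.0585, True)
in t37.9 [ 0.5079 -0.0474  0.0581] F [ 0.4  0.3 -0.8] w 0.424
down t38.1 [ 0.5081 -0.0474  0.0548] F [ 0.6 -0.5 -0.8] w 0.424
up t39.1 [ 0.5089 -0.0475  0.1412] F [-0.2  0.4 -0.4] w 1.003
```

View pics/s7z.png

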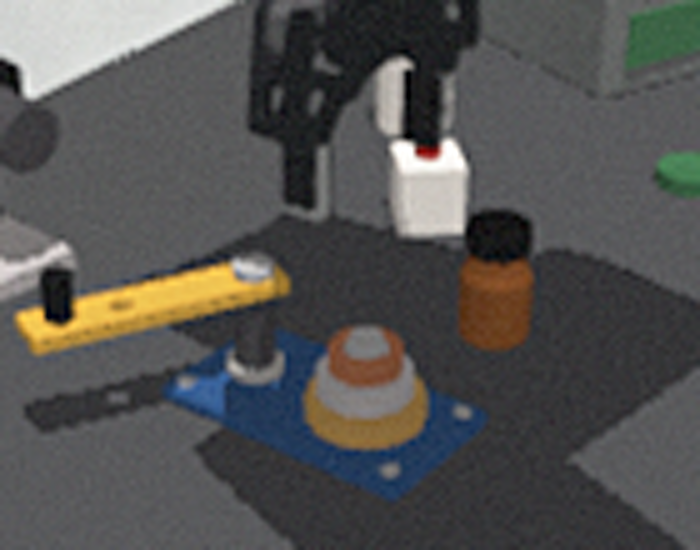

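Zoomed side view: all three rings are stacked, with copper at (367,355) on aluminium on brass. Next, the knob.

Run:
```python
from h import *
A=np.array([.5082,-.0474]);yaw=np.deg2rad(-2.1)
H=A+.072*np.array([np.cos(yaw),np.sin(yaw)])
kp=lambda th:H+.104*np.array([np.cos(th),np.sin(th)])
th0=np.deg2rad(61.5);th1=yaw+np.pi
P=kp(th0);print(H,P)
movep([*P,.15],ori(th0-np.pi/2));servo_line([*P,.089],v=.2);st('at')
clamp(25);o=st('grip')
im,_=grab_frame('side');cv2.imwrite('pics/s8.png',im)
cv2.imwrite('pics/s8z.png',cv2.resize(im[110:240,150:330],None,fx=4,fy=4,interpolation=cv2.INTER_CUBIC))
```

```text
[ 0.58015164 -0.05003835] [0.62977616 0.04135863]
at t40.6 [0.6293 0.0409 0.0891] F [ 0.2 -0.7  0.7] w 1.002
grip t41.2 [0.63   0.0414 0.0894] F [-0.8 -0.4  6.4] w 0.173
```

View pics/s8z.png

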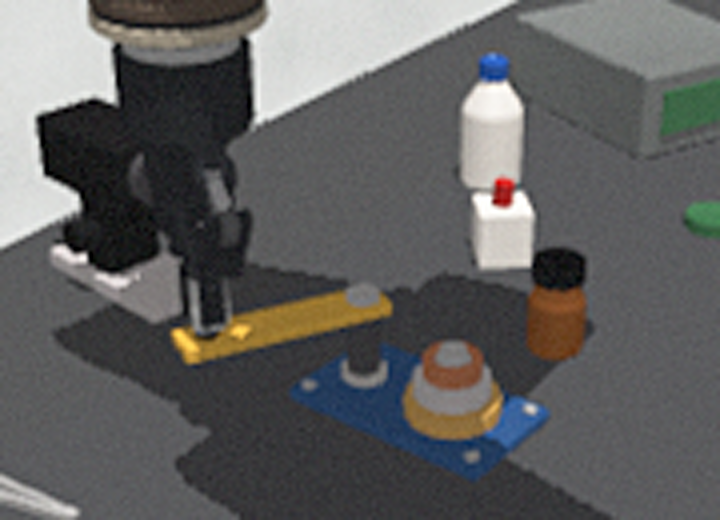

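The knob is between the jaws (210,300 in the zoom) and the gripper width fits 16 mm. I'll swing the arm along the arc now.

Run:
```python
from h import *
A=np.array([.5082,-.0474]);yaw=np.deg2rad(-2.1)
H=A+.072*np.array([np.cos(yaw),np.sin(yaw)])
kp=lambda th:H+.104*np.array([np.cos(th),np.sin(th)])
th0=np.deg2rad(61.5);th1=yaw+np.pi
for i,th in enumerate(np.linspace(th0,th1,13)[1:]):
    servo_line([*kp(th),.089],v=.15,ori=ori(th-np.pi/2))
    F=np.array(get_obs()['ft_force'])
    if i%3==2: st(round(np.rad2deg(th)))
    if np.linalg.norm(F)>40: print('stop');break
sleep(.1);st('end')
im,_=grab_frame('side');cv2.imwrite('pics/s9.png',im)
cv2.imwrite('pics/s9z.png',cv2.resize(im[110:240,150:330],None,fx=4,fy=4,interpolation=cv2.INTER_CUBIC))
```

```text
91 t42.2 [0.579  0.0543 0.0894] F [-0.7  3.9  4.8] w 0.171
120 t43.2 [0.5279 0.0405 0.0893] F [-4.4  8.   8.8] w 0.170
149 t44.1 [0.4901 0.0037 0.0892] F [-6.2  4.3 13. ] w 0.174
178 t45.1 [ 0.4751 -0.0466  0.0891] F [-8.8  0.5 14.4] w 0.170
end t45.2 [ 0.4751 -0.0463  0.0891] F [-7.3  0.4 13.8] w 0.172
```

View pics/s9z.png

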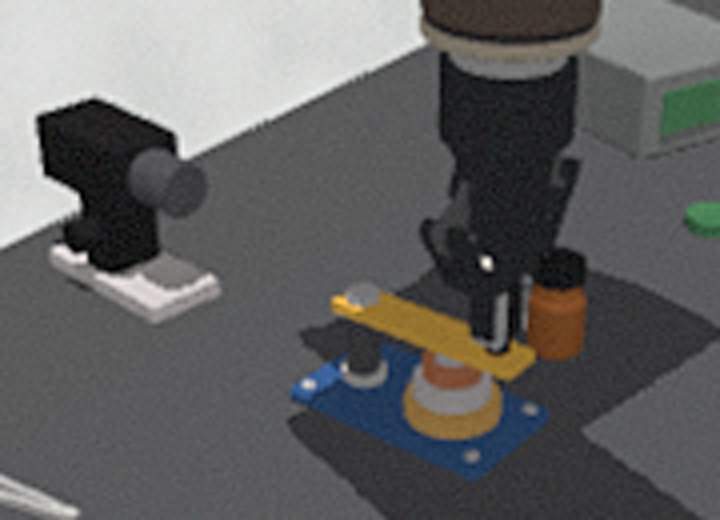

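Run:
```python
from h import *
open_gripper();o=st('open');p=o['ee_pos']
servo_line([p[0],p[1],.15],v=.3)
im,_=grab_frame('side');cv2.imwrite('pics/s10.png',im)
cv2.imwrite('pics/s10z.png',cv2.resize(im[140:240,190:330],None,fx=5,fy=5,interpolation=cv2.INTER_CUBIC))
phi=pick((.606,-.261),0.,np.deg2rad(88),.063,F=50,zup=.14)
im,_=grab_frame('side');cv2.imwrite('pics/s11.png',im)
cv2.imwrite('pics/s11z.png',cv2.resize(im[90:210,220:360],None,fx=5,fy=5,interpolation=cv2.INTER_CUBIC))
```

```text
open t45.9 [ 0.4762 -0.0462  0.089 ] F [ 0.2 -0.1  0.1] w 1.003
grip1 t48.7 [ 0.6062 -0.2611  0.0634] F [-1.6 -0.5  6.4] w 0.169
grip2 t51.5 [ 0.6061 -0.2611  0.0632] F [-1.5 -0.8  3.8] w 0.155
```

View pics/s10z.png

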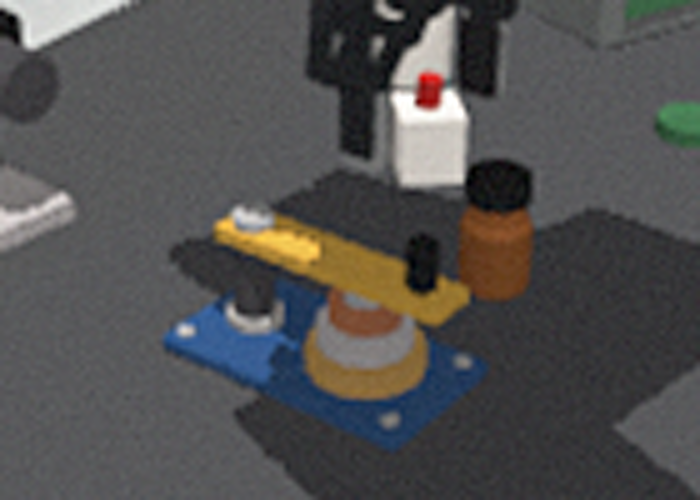

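View pics/s11z.png

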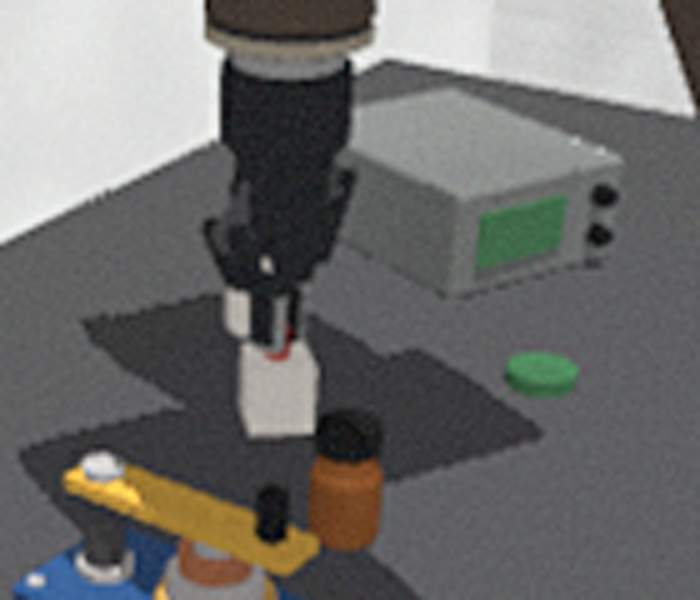

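The keeper now lies over the stack, with the knob at (422,262) in the zoom. The pin head is in the jaws and the wrist is level. Inserting the pin with a force watch.

Run:
```python
from h import *
A=(.5082,-.0474)
servo_line([.606,-.261,.165],v=.3);o=st('lift')
phi=best_phi([*A,.165],np.deg2rad(88))
movep([*A,.165],ori(phi));servo_line([*A,.128],v=.2);st('pre')
im,_=grab_frame('side');cv2.imwrite('pics/s12.png',im)
cv2.imwrite('pics/s12z.png',cv2.resize(im[130:230,190:330],None,fx=5,fy=5,interpolation=cv2.INTER_CUBIC))
```

```text
lift t52.0 [ 0.6064 -0.2611  0.1661] F [ 0.1 -0.6 -1.8] w 0.154
pre t53.3 [ 0.5081 -0.0483  0.1274] F [-0.3 -0.1  0.3] w 0.155
```

View pics/s12z.png

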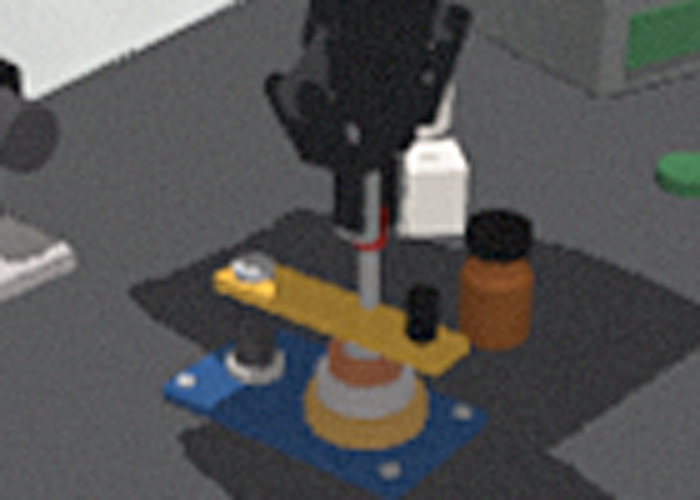

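The pin hangs upright over the arbor, with its tip at (368,303) in the zoom.

Run:
```python
from h import *
A=(.5082,-.0474)
r=insert(A,.127,.090,step=.004,lim=6,v=.06,maxn=6,r=.0009);print(r);st('in')
```

```text
(array([ 0.5082, -0.0474]), 0.09, True)
in t55.9 [ 0.5082 -0.0474  0.09  ] F [ 0.2 -0.6  0.4] w 0.155
```

Run:
```python
from h import *
A=(.5082,-.0474)
servo_line([*A,.0876],v=.05);o=st('dn')
if o['ft_force'][2]<5: servo_line([*A,.0868],v=.03);st('dn2')
open_gripper();st('open')
servo_line([*A,.17],v=.3);st('up')
im,_=grab_frame('side');cv2.imwrite('pics/s13.png',im)
cv2.imwrite('pics/s13z.png',cv2.resize(im[130:230,190:330],None,fx=5,fy=5,interpolation=cv2.INTER_CUBIC))
for nm,z,rr,c in(('head pred',0,0,0),):
    print(cyl_ext('side',A,.008,.068,.088))
b=blob(im,'red',w2p('side',[*A,.078]),12);x,y,w,h=cv2.boundingRect(b[3]);print('meas',x,x+w-1,y,y+h-1,b[0],w2p('side',[*A,.078]))
```

```text
dn t56.1 [ 0.5081 -0.0474  0.0875] F [-0.6 -0.3 -0.8] w 0.160
dn2 t56.4 [ 0.5083 -0.0474  0.087 ] F [-1.3 -0.3  5.4] w 0.156
open t57.0 [ 0.5082 -0.0474  0.0868] F [0.4 0.1 0.8] w 1.002
up t57.5 [ 0.5088 -0.0475  0.1712] F [ 0.2 -0.4 -1.2] w 1.003
(np.float64(259.92024741868994), np.float64(266.6059451061519), np.float64(184.43078262622424), np.float64(194.80234158722612))
meas 260 266 185 193 [262.86538462 188.86538462] [263.24291833 189.60590064]
```

View pics/s13z.png

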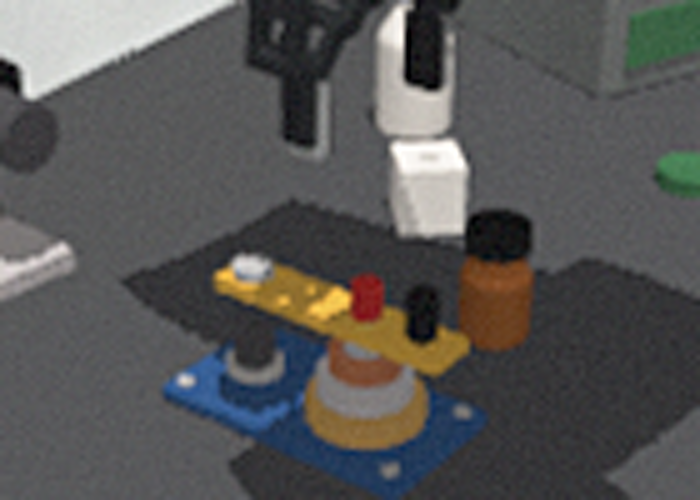

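The red head rests on the arm at (367,297) in the zoom, and its extents match the prediction to within about 1 px once the known camera bias is allowed for. The stack is in order and the robot is clear, so I'm handing in.

```bash
python3 -c "
from h import *
job_done();st('done')"
```

```text
the job is handed in; nothing more can be done
the job is handed in; nothing more can be done
```

I handed the job in shortly after 57.5 s on the robot's clock (limit 72 s). The spacers are threaded widest, middle, narrowest, the keeper arm is swung over them, and the red-headed pin is pushed down through both holes. The hand-in gave no verdict.

**How it was done:** I centred each spacer and the pin with two crossed grips. I located the arbor to roughly 0.5 mm by nudging the first spacer against it. The keeper was swung by gripping its knob along the arc.

**Last checks:**
- **Stack:** in the side view taken just before hand-in, the three spacers lie in order on the arbor.
- **Pin:** the head seated with about 6 N of contact at the expected height. Its outline is within about 1 pixel sideways and 2 pixels vertically of a head resting on the arm.
- **Robot:** the gripper was open and about 80 mm above the pin.

**What disagreed or was not confirmed:**
- The two cameras differed by about 2 to 6 mm on the large and small rings and the pin, and by up to about 14 mm on the hinge. I relied on contact instead of the raw camera positions.
- The side-view colour mask missed the middle spacer, so I used only the top view for it.
- The keeper angle and pin tilt were judged only by the free insertion and the side picture, not measured.
- The bystanders were not measured again. Nothing I did came near the blank or the tweezers. The jar and the blank sat where they started in the pictures, but I did not check the gauge or the tweezers at the end.

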